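Roll the card index round to its first divider

TASK

Turn up the first section of the rotary card index: lay a fingertip on one of its two knurled knobs and roll it round by friction, click by click, until the divider whose tab runs the full width of the card stands straight up at the top, clicked home. Take the finger off and leave the drum at rest; do not touch the cards, do not lean heavily on the knob, and do not lift or shove the index or disturb the other things on the desk.

Things in the scene. Friction and masses are not known exactly. Their poses are not given: they have to be found in the camera images.
- card_index: rotary card index, loose on the desk, about 1.6 kg: dark steel stand, foot plate 130 mm (its x) by 200 mm (its y), cheeks at y = +-70 mm, axle along its own y, 90 mm above the desk. Origin: centre of the underside. Along the axle: fan of cards (y within +-49 mm), cheeks, and a black knurled knob at each end. Things lying close round its foot are under 20 mm high.
- drum (a joint): angle of axle, cards and both knobs (one piece), rad. 0 or any whole turn = full-width tab straight up; growing carries the top toward the index's +x. Turns endlessly either way. Eight spring detents 0.785 apart, one at 0; about 2 N at a knob's rim leaves one; let go past half way, it snaps on, else back. Starts at 0.55 to 5.73, in a detent or, rarely, balanced between two; at 0 never.
- knob_left (a point): centre of the knob at the index's +y end (y = 90 mm), 90 mm above the desk; axes as card_index, not turning. Cylinder 54 mm in diameter, 24 mm wide along the axle, top line 117 mm above the desk; rubber rim, friction about 1. A finger pressed on its top and moved 21 mm along the index's x rolls it one detent. The cards begin 29 mm inward of its inner face; above it is free.
- knob_right (a point): centre of the like knob at the index's -y end (y = -90 mm); either knob turns the drum
- cards: fan of white cards and eight brown dividers, turning with the drum; origin on the axle, y along it, z toward the full-width tab. Cards reach 67 mm from the axle; divider tabs, one every 45 degrees, reach 82 mm (172 mm above the desk). Seven tabs are 24 mm wide, at left, middle or right; that of the first divider is 98 mm wide, the card's full width.
- broad_tab (a point): middle of the outer edge of the full-width tab, 81.5 mm from the axle; with the tab straight up it stands 171 mm above the desk, right over the axle.
- ball_pen: steel ball pen, 135 mm long, lying in front of the index; bystander
- clip_dish: round brass dish of paper clips, 64 mm across, 14 mm high, behind the index; bystander
- card_case: brown leather card case, 55 x 95 x 14 mm, behind the index; bystander
- notebook: small leather notebook, 200 x 106 x 17 mm, on the right; bystander
- fountain_pen: dark fountain pen, 138 mm long, on the left; bystander
- hole_punch: two-hole punch with a red lever, 98 x 115 x 62 mm, at the back right; bystander

How it is judged (in metres and radians):
On the way:
1. a fingertip lies on a knob of the index and presses (contact force between the fingers and card_index above 1 N), for 0.1 s.
At the end, for the whole second after the job is handed in: The full-width tab points straight up within 0.09 rad (the drum sits in that detent), the drum is at rest, and the index stands flat on the desk within 30 mm of where it began (angle between cards's own z axis and vertical below 0.09 rad and velocity of joint drum between -0.05 and 0.05 rad/s and angle between card_index's own z axis and vertical below 0.03 rad and height (world z) of card_index below 0.004 m and distance of card_index from where it was at the start of the episode below 0.03 m and linear speed of card_index below 0.01 m/s); the robot touches nothing.
It fails at once if the fingers or the arm touch the cards or tabs (over 0.5 N) (contact force between any of the fingers, the arm and cards above 0.5 N).
It fails at once if the index is leaned on with more than 40 N (contact force between the fingers and card_index above 40 N).
It fails at once if the index is lifted by 10 mm or tipped by 0.12 rad (height (world z) of card_index above 0.01 m or angle between card_index's own z axis and vertical above 0.12 rad).
It fails at once if the index is shoved by more than 30 mm (distance of card_index from where it was at the start of the episode above 0.03 m).
It fails at once if a bystander is pushed by more than 20 mm (distance of any of ball_pen, clip_dish, card_case, notebook, fountain_pen, hole_punch from where it was at the start of the episode above 0.02 m).
It also fails if it takes over 51 s, if anything falls off the work surface, if the arm or the gripper's body presses on something with over 40 N, if the wrist force passes 120 N, or if a joint passes its speed limit or range.

ROBOT

A 7-joint arm with a two-finger parallel gripper is mounted at the origin on a cart in front of the work surface, level with it; the furniture and walls round the work are solid. World frame = base frame: x ahead of the robot, y to its left, z up, the work surface at z = 0. Lengths are in m, angles in degrees, forces in N, time in s.
With the tool pointing down it reaches from about 0.4 to 0.9 m from the base axis. Payload 5.6 kg.
Tool frame: the origin (TCP) lies at the very end of the fingers, on their centre line; the grasp point (between the pads) lies 19 mm behind it (r.tcp_to_grasp is the distance from the TCP to the grasp point, in m); z points along the fingers, y is the line along which they close (so a half turn about z gives the same grasp; the last joint's range is limited). The gripper opens to 92 mm and grips with 3 to 60 N. Pads are 20 mm wide; open, the fingers measure 128 mm over their backs; the gripper's body (75 mm by 189 mm) begins 69 mm behind the grasp point.
Start: joints at [-2.464, 26.786, -0.665, 91.828, 0.344, 61.387, -3.226], TCP at [0.65, -0, 0.215] pointing down, gripper open.
Joint ranges: [-144.91, 144.91], [-17.63, 115.5], [-89.93, 88.59], [15.96, 139.68], [-74.01, 254.01], [8.47, 105.57], [-167.45, 167.45]. Speed limits (degrees/s): [147.25, 147.25, 180, 180, 180, 180, 180].

INTERFACE

Orientations are given as [roll, pitch, yaw] about the fixed x, y, z axes, in that order (R = Rz(yaw) Ry(pitch) Rx(roll)).
In Python, from rig import status, snapshot, camera_info, ticket, nets, r gives the robot as it stands. The module is installed in compiled form; this text tells all that it offers.
- The arm moves only by the tool play_rows, never from a script. Its argument "targets" is a list that holds one entry, the list of rows, each a list of 5 numbers: the opening, from 0 (shut) to 1 (fully open), then the shift along the world's x, y, z in cm, then the turn about the world's z in rad. In form: [[[jaw, dx, dy, dz, roll], ...]]. A call has 1 to 12 rows; each row shifts and turns the commanded pose from where the row before left it; what a row does not reach is not made up. A row lasts 1/10 s, in which the tool goes at most 50 mm and 8.59 degrees, less where a joint would pass 70% of its speed; a pose out of reach is approached as far as the arm can. A call is refused whole if a number of a shift passes 5 or a number of a turn 0.15, either way. A call with a gripper value outside its range is refused whole. The fingers move at their own pace and stop on an object; "force" is the grip in N (left out, the last holds). Time passes only in rows, so rows that do not move let the fingers close. It gives the time, the measured TCP pose, the force, the opening and the grip force at its end, in the units of the state.
- status.state(): the state, without advancing time (a new reading comes with each control period).
- snapshot(name): name is "scene" or "side" or "wrist"; returns (picture, depth): 400x640x3 uint8, blue, green, red; 400x640 float32, m along the optical axis (not along the pixel's ray), 0 where there is no reading.
- camera_info(name): a dict with "mtx" (3x3 intrinsics, pixels), "dist" ([k1, k2, p1, p2, k3] as OpenCV has them; the pictures are not rectified), "T" (4x4, takes a point from camera to world coordinates). Camera axes: x right, y down, z forward; pixel columns grow to the right and rows downward; lengths in m; the calibration is good to about 2 mm. A picture is of the moment at which its call begins: read the wrist's pose just before it. camera_info takes no time and is no camera call; for the wrist camera it gives the pose at the moment of the call.
- ticket.sign_off(): hands the job in; it is judged then, once.
Trained networks look in the newest picture that a camera, given by its name, has taken for a name from the list of things; names that differ only in an ending like _2 or _b are one class to them, and where a whole thing is asked for, a point or a joint stands for the part that bears it (a point fixed in the world has none). Each returns a list of dicts, best first, with "p" (0 to 1); they miss things now and then, are a little off and sometimes report something else, mostly with a low value. They report only what shows in the picture. A call takes as long as a camera call.
- nets.recognise(camera, thing): "at" ([x, y, z] in m, in world coordinates, good to about 4 mm: the middle of the surface that is visible of it).
- nets.trace(camera, thing): "mask" (400x640 bool, what is visible of it).
The state is a dict: "time_s": time; "joint_positions": joint angles; "joint_velocities": joint speeds; "joint_torque": joint torques, N m; "ee_pos": TCP position; "ee_rot": TCP orientation; "ft_force": force on the tool from outside, world axes, zero at the start; "ft_torque": the same for the moment, N m; "gripper_width": finger opening in m; "gripper_force": force on a finger pad.
Only numpy, scipy, OpenCV 4.12 (cv2) and the standard library are available. Lean on these libraries where they do the work, as an engineer would, in place of code of your own. Each camera call takes 0.05 s, during which the arm holds its last target. There are 200 camera calls.

## Working session

There is one attempt and no reset: what is moved stays moved. The work goes in short steps, Python scripts to look and compute and a tool call to move; the robot and the scene stay as the last step left them, time stands still between calls to the robot, and variables do not carry over. Pictures are saved under pics/ and viewed, at most 10 in all, crops included, and the job is handed in when it is done.

Besides the shell and the picture viewer there is one more tool, called after "Call:" as name(argument=value, ...), one argument or row to a line, values as JSON. play_rows: Moves the arm, as the interface text tells. Its arguments: {"type":"object","properties":{"targets":{"type":"array","items":{"type":"array","items":{"type":"array","items":{"type":"number"}}}},"force":{"type":"number"}},"required":["targets"]}

```bash
mkdir -p pics; cat > h.py <<'E'
import numpy as np, cv2
from rig import status, snapshot, camera_info, ticket, nets, r
def pts(cam, depth, mask):
    c=camera_info(cam); v,u=np.nonzero(mask&(depth>0)); z=depth[v,u]
    n=cv2.undistortPoints(np.c_[u,v].astype(float)[:,None],np.array(c["mtx"]),np.array(c["dist"]))[:,0]
    P=np.c_[n*z[:,None],z]; T=np.array(c["T"]); return P@T[:3,:3].T+T[:3,3], u, v
E
python3 - <<'E'
from h import *
for n in ("scene","side"):
    p,d=snapshot(n); cv2.imwrite(f"pics/{n}.png",p)
    print(n,np.round(camera_info(n)["T"],2).tolist())
    for t in ("card_index","knob_left","knob_right","cards","broad_tab","hole_punch"):
        print(t,[(np.round(o["at"],3).tolist(),round(o["p"],2)) for o in nets.recognise(n,t)[:3]])
print(status.state()["ee_pos"],status.state()["time_s"])
E
```

```text
scene [[-0.75, -0.27, 0.6, -0.23], [-0.66, 0.31, -0.68, 0.9], [0.0, -0.91, -0.41, 0.66], [0.0, 0.0, 0.0, 1.0]]
card_index [([0.49, 0.058, 0.093], 0.72), ([0.5, 0.05, 0.111], 0.19)]
knob_left [([0.498, 0.049, 0.111], 0.45)]
knob_right [([0.495, 0.058, 0.091], 0.78), ([0.499, 0.048, 0.11], 0.57)]
cards [([0.495, 0.052, 0.112], 0.9)]
broad_tab [([0.501, 0.049, 0.112], 0.92)]
hole_punch [([0.714, -0.314, 0.025], 0.88), ([0.389, -0.306, 0.016], 0.48)]
side [[0.87, -0.19, 0.45, 0.08], [-0.49, -0.37, 0.79, -0.83], [0.01, -0.91, -0.41, 0.58], [0.0, 0.0, 0.0, 1.0]]
card_index [([0.503, -0.023, 0.09], 0.73)]
knob_left [([0.507, -0.02, 0.09], 0.67)]
knob_right [([0.508, -0.022, 0.092], 0.61)]
cards [([0.497, -0.012, 0.109], 0.68)]
broad_tab [([0.501, -0.01, 0.106], 0.82)]
hole_punch [([0.512, -0.015, 0.106], 0.47)]
[ 6.50012254e-01 -6.27846215e-05  2.14611873e-01] 0.7
```

View pics/scene.png

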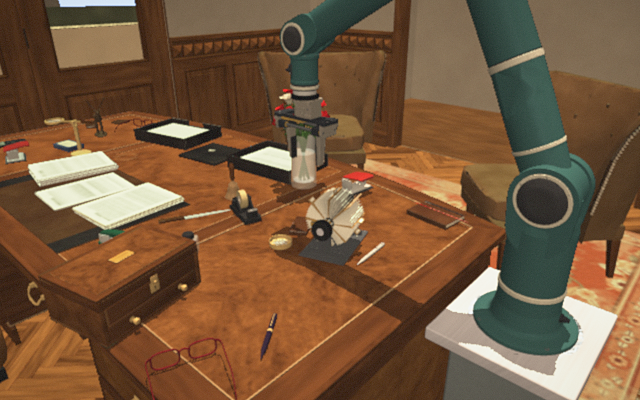

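View pics/side.png

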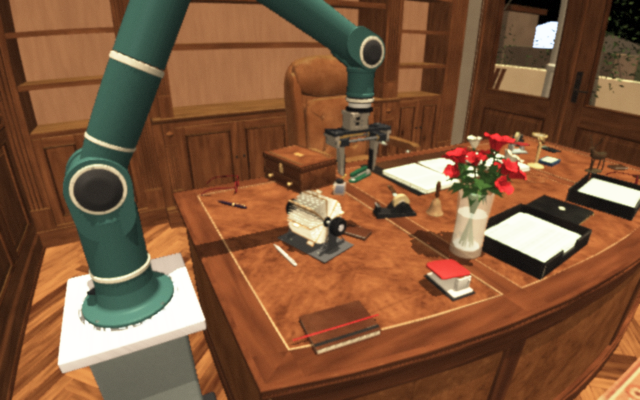

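```bash
python3 - <<'E'
from h import *
out=[]
for n,(x0,y0) in (("scene",(280,165)),("side",(265,170))):
    p,d=snapshot(n)
    out.append(cv2.resize(p[y0:y0+110,x0:x0+110],(400,400),interpolation=cv2.INTER_CUBIC))
    for t in ("card_index","knob_left"):
      o=nets.trace(n,t)
      if o:
        P,u,v=pts(n,d,o[0]["mask"]); br=p[v,u].max(1)
        print(n,t,len(P),o[0]["p"],np.round(np.percentile(P,[2,50,98],axis=0),3).tolist(), u.min(),u.max(),v.min(),v.max())
    # foot plate & knob: whole region
    P,u,v=pts(n,d,np.ones(d.shape,bool)); br=p[v,u].max(1)
    k=(abs(P[:,0]-.5)<.13)&(abs(P[:,1]-.02)<.16)&(P[:,2]>.06)&(P[:,2]<.122)&(br<60)
    print("knobdark",k.sum(),np.round(np.percentile(P[k],[5,50,95],axis=0),3).tolist())
    k=(abs(P[:,0]-.5)<.13)&(abs(P[:,1]-.02)<.16)&(P[:,2]>.13)&(P[:,2]<.18)
    print("top",k.sum(),np.round(np.percentile(P[k],[2,50,98],axis=0),3).tolist())
p,d=snapshot("wrist"); cv2.imwrite("pics/w0.png",p)
cv2.imwrite("pics/c0.png",np.hstack(out))
print(np.round(camera_info("wrist")["T"],3).tolist())
E
```

```text
scene card_index 3639 0.98 [[0.447, -0.072, -0.0], [0.494, 0.058, 0.088], [0.577, 0.123, 0.153]] 299 365 186 266
scene knob_left 3551 0.77 [[0.448, -0.06, 0.003], [0.494, 0.059, 0.089], [0.569, 0.123, 0.153]] 299 365 188 265
knobdark 275 [[0.469, 0.096, 0.07], [0.485, 0.114, 0.097], [0.508, 0.124, 0.114]]
top 617 [[0.464, -0.026, 0.131], [0.519, 0.039, 0.145], [0.569, 0.079, 0.162]]
side card_index 3376 0.66 [[0.453, -0.08, 0.008], [0.51, -0.02, 0.092], [0.599, 0.098, 0.158]] 279 352 190 261
side knob_left 3436 0.92 [[0.453, -0.081, 0.008], [0.51, -0.02, 0.092], [0.601, 0.101, 0.159]] 279 352 189 261
knobdark 250 [[0.475, -0.082, 0.073], [0.537, -0.072, 0.1], [0.572, 0.098, 0.117]]
top 680 [[0.467, -0.035, 0.132], [0.515, 0.002, 0.149], [0.577, 0.068, 0.169]]
[[1.0, -0.001, 0.0, 0.648], [-0.001, -0.962, -0.272, 0.076], [0.001, 0.272, -0.962, 0.385], [0.0, 0.0, 0.0, 1.0]]
```

View pics/c0.png

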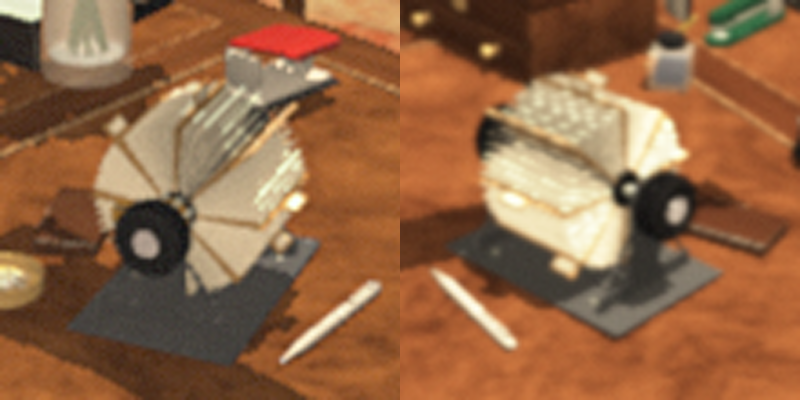

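View pics/w0.png

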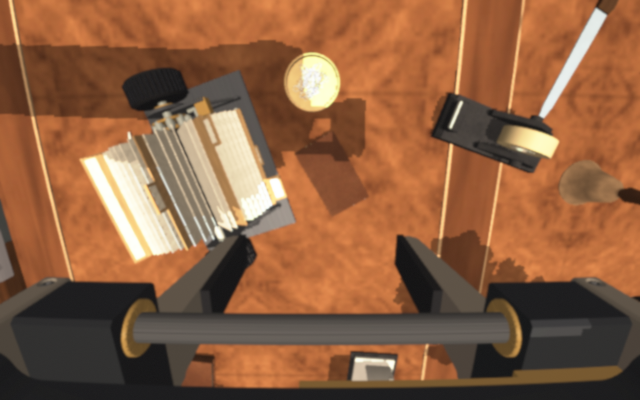

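```bash
cat >> h.py <<'E'
from scipy.optimize import least_squares
def cloud():
    out=[]
    for i,n in enumerate(("scene","side","wrist")):
        p,d=snapshot(n); P,u,v=pts(n,d,np.ones(d.shape,bool)); br=p[v,u].max(1).astype(float)
        k=(abs(P[:,0]-.51)<.14)&(abs(P[:,1]-.02)<.16)&(P[:,2]>.03)&(P[:,2]<.19)
        out.append(np.c_[P[k],br[k],np.full(k.sum(),i),u[k],v[k]])
    return np.vstack(out)
E
python3 - <<'E'
from h import *
C=cloud(); np.save("c.npy",C)
th=np.deg2rad(17.5); c0=np.array([.513,.023])
for it in range(2):
    ey=np.array([-np.sin(th),np.cos(th)]); ex=np.array([np.cos(th),np.sin(th)])
    X=(C[:,:2]-c0)@ex; Y=(C[:,:2]-c0)@ey; Z=C[:,2]-.09
    cs=[]
    for s in (1,-1):
        k=(Y*s>.074)&(Y*s<.112)&(np.hypot(X,Z)<.04)&(C[:,3]<90)
        rim=k&(np.hypot(X,Z)>.02)
        f=least_squares(lambda q:np.hypot(X[rim]-q[0],Z[rim]-q[1])-.027,[0,0],loss='soft_l1',f_scale=.002)
        print(s,k.sum(),[(rim&(C[:,4]==i)).sum() for i in range(3)],f.x.round(4),np.percentile(Y[k],[3,97]).round(4))
        cs.append(f.x[0])
    c0=c0+ex*np.mean(cs); th+=-(cs[0]-cs[1])/.18
    print(c0,np.rad2deg(th))
X=(C[:,:2]-c0)@ex; Y=(C[:,:2]-c0)@ey
R=np.hypot(X,Z); A=np.rad2deg(np.arctan2(X,Z))
for i in range(3):
    k=(abs(Y)<.055)&(R>.071)&(R<.088)&(C[:,4]==i)
    print("cam",i)
    for a in range(-180,180,8):
        m=k&(A>=a)&(A<a+8)
        if m.sum()>3: print(a,m.sum(),np.histogram(Y[m],np.linspace(-.055,.055,12))[0],round(np.median(A[m]),1))
E
```

```text
1 1968 [np.int64(164), np.int64(14), np.int64(1633)] [ 0.0056 -0.0009] [0.0746 0.0982]
-1 445 [np.int64(6), np.int64(138), np.int64(165)] [ 0.0079 -0.0008] [-0.1098 -0.0741]
[0.51944213 0.0250312 ] 18.22236203239771
1 1957 [np.int64(193), np.int64(38), np.int64(1622)] [ 0.0003 -0.001 ] [0.0747 0.0983]
-1 440 [np.int64(8), np.int64(181), np.int64(163)] [ 0.0009 -0.0016] [-0.1098 -0.0742]
[0.52002511 0.02522312] 18.405990276242854
cam 0
-140 19 [3 7 8 1 0 0 0 0 0 0 0] -136.1
-92 16 [0 0 0 1 5 8 2 0 0 0 0] -90.3
-52 19 [1 1 3 2 2 1 1 1 2 3 2] -44.5
-44 6 [0 0 0 1 1 2 1 1 0 0 0] -43.9
-4 17 [0 0 0 1 5 6 5 0 0 0 0] 0.8
44 23 [0 0 0 0 0 0 0 6 9 8 0] 46.0
cam 1
-140 16 [6 6 4 0 0 0 0 0 0 0 0] -135.2
-92 14 [0 0 0 3 5 5 1 0 0 0 0] -87.3
-44 37 [6 1 5 5 4 4 3 3 5 1 0] -41.9
-4 30 [ 1  1  1  8 10  9  0  0  0  0  0] 2.7
4 4 [0 0 0 0 1 2 1 0 0 0 0] 4.5
36 5 [1 1 0 0 0 0 0 1 2 0 0] 43.1
44 20 [1 0 0 0 0 0 2 9 5 3 0] 45.6
84 8 [7 1 0 0 0 0 0 0 0 0 0] 87.4
cam 2
-52 1098 [ 91 110 111 105 100 118 114 120 122 107   0] -44.6
-44 552 [48 47 47 56 67 51 63 58 64 51  0] -43.6
-4 324 [  0   0   0  26 131 146  21   0   0   0   0] 0.7
36 91 [ 0  0  0  0  0  0  0 37 47  7  0] 43.8
44 175 [ 0  0  0  0  0  0  0 58 64 53  0] 44.4
84 247 [ 59 101  87   0   0   0   0   0   0   0   0] 89.2
132 52 [ 0  0  0  4 23 23  2  0  0  0  0] 134.1
```

Call:
play_rows(
  targets=[
    [[0,-2.8,1.7,0,0.1],[0,-2.8,1.8,0,0.1],[0,-2.8,1.8,0,0.12],[0,-2.8,1.8,0,0],[0,-2.8,1.8,0,0],[0,-2.8,1.7,0,0],[0,0,0,0,0],[0,0,0,0,0],[0,0,0,0,0],[0,0,0,-3,0],[0,0,0,-3,0],[0,0,0,0,0]],
  ],
  force=10,
)

```text
time_s: 2.4
ee_pos: [0.4802, 0.1044, 0.1513]
ee_rot: [-179.6, -0.0, 108.2]
ft_force: [-0.9, -0.1, 0.0]
gripper_width: 0.0006
gripper_force: 0.0
```

```bash
python3 - <<'E'
from h import *
s=status.state(); print(s["ee_pos"],s["ee_rot"],s["ft_force"],s["gripper_width"],s["time_s"])
out=[]
for n,(x0,y0) in (("scene",(280,165)),("side",(265,170))):
    p,d=snapshot(n)
    out.append(cv2.resize(p[y0:y0+110,x0:x0+110],(400,400),interpolation=cv2.INTER_CUBIC))
cv2.imwrite("pics/c1.png",np.hstack(out))
p,d=snapshot("wrist"); cv2.imwrite("pics/w1.png",p)
E
```

```text
[0.48022646 0.10442439 0.1513399 ] [-1.79596547e+02 -1.87328258e-02  1.08243488e+02] [-0.8760812  -0.12538858  0.04735685] 0.000618098181151809 2.4
```

View pics/c1.png

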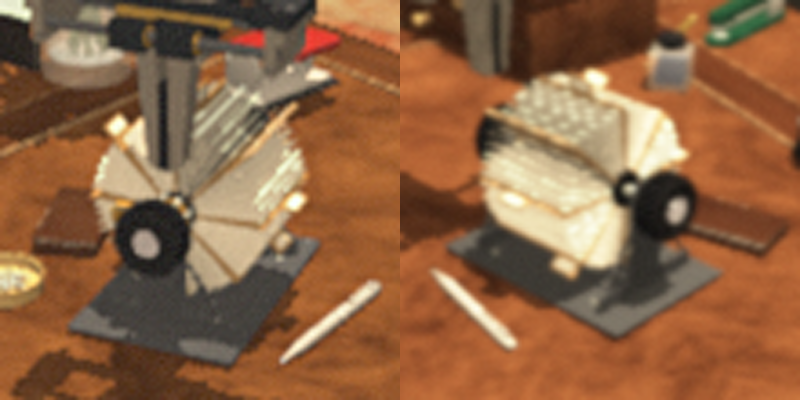

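View pics/w1.png

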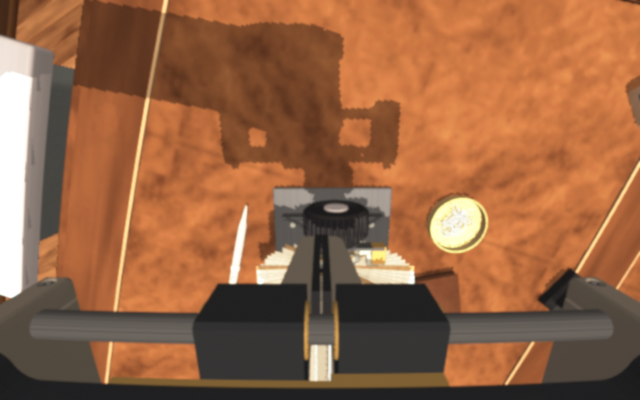

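```bash
python3 - <<'E'
from h import *
p,d=snapshot("wrist"); c=camera_info("wrist"); Ti=np.linalg.inv(np.array(c["T"]))
th=np.deg2rad(18.4); ey=np.array([-np.sin(th),np.cos(th)]); ex=np.array([np.cos(th),np.sin(th)]); c0=np.array([.5217,.020])
def proj(X,Y,z,o=c0):
    q=np.r_[o+X*ex+Y*ey,z]; q=Ti[:3,:3]@q+Ti[:3,3]
    return cv2.projectPoints(q[None],np.zeros(3),np.zeros(3),np.array(c["mtx"]),np.array(c["dist"]))[0].ravel().round(0)
print("knob outer top",proj(0,.102,.117),"inner top",proj(0,.078,.117),"outer centre",proj(0,.102,.09))
t=np.array(status.state()["ee_pos"]); print("tip",proj(0,0,t[2],t[:2]),proj(0,.01,t[2],t[:2]))
print("foot edge",proj(-.065,.1,.0),proj(.065,.1,.005))
P,u,v=pts("wrist",d,np.ones(d.shape,bool)); X=(P[:,:2]-c0)@ex;Y=(P[:,:2]-c0)@ey
k=(abs(X-0.005)<.03)&(P[:,2]>.105)&(P[:,2]<.122)&(Y>.06)&(p[v,u].max(1)<110)
print("knob top",k.sum(),np.percentile(Y[k],[1,50,99]),X[k].min(),X[k].max(), np.percentile(P[k,2],99))
k=(P[:,2]>.112)&(P[:,2]<.122)&(Y>.07)&(Y<.12); print(X[k].min(),X[k].max())
k=(P[:,2]>.145)&(P[:,2]<.16)&(Y>.07)&(abs(X)<.05); print("finger low",k.sum(),np.percentile(np.c_[X,Y][k],[2,98],axis=0) if k.sum() else 0)
E
```

```text
knob outer top [336. 217.] inner top [336. 247.] outer centre [334. 207.]
tip [324. 249.] [324. 234.]
foot edge [272. 186.] [390. 187.]
knob top 1419 [0.07963179 0.09430542 0.10246011] -0.022066643039743282 0.022230669195225424 0.11776146432555075
-0.015592402926518277 0.01576566969955521
finger low 92 [[-0.02268644  0.10202237]
 [-0.00013298  0.10404691]]
```

Call:
play_rows(
  targets=[
    [[0,0.3,0.1,-1.5,0],[0,0,0,-1.5,0],[0,0,0,-0.2,0],[0,0,0,-0.1,0],[0,0,0,-0.1,0],[0,0,0,0,0]],
  ],
)

```text
time_s: 3.2
ee_pos: [0.4856, 0.1071, 0.1214]
ee_rot: [179.9, 0.0, 108.3]
ft_force: [-0.2, 0.1, -0.5]
gripper_width: 0.0006
gripper_force: 0.0
```

Call:
play_rows(
  targets=[
    [[0,0,0,-0.2,0],[0,0,0,-0.1,0],[0,0,0,-0.1,0],[0,0,0,0,0]],
  ],
)

```text
time_s: 3.6
ee_pos: [0.4852, 0.107, 0.117]
ee_rot: [180.0, 0.0, 108.3]
ft_force: [-0.6, -0.1, 3.7]
gripper_width: 0.0007
gripper_force: 2.1
```

Call:
play_rows(
  targets=[
    [[0,0,0,-0.1,0],[0,0,0,0,0]],
  ],
)

```text
time_s: 3.8
ee_pos: [0.4855, 0.1071, 0.1168]
ee_rot: [179.9, 0.0, 108.3]
ft_force: [-3.0, -1.1, 9.9]
gripper_width: 0.0005
gripper_force: 5.2
```

Call:
play_rows(
  targets=[
    [[0,0.2,0.07,0,0],[0,0.2,0.06,0,0],[0,0.2,0.07,0,0],[0,0.2,0.06,0,0],[0,0.2,0.07,0,0],[0,0.2,0.06,0,0],[0,0,0,0,0]],
  ],
)

```text
time_s: 4.5
ee_pos: [0.499, 0.1116, 0.117]
ee_rot: [179.8, 0.0, 108.3]
ft_force: [0.9, 0.2, 7.9]
gripper_width: 0.0005
gripper_force: 3.7
```

Call:
play_rows(
  targets=[
    [[0,0.2,0.07,0,0],[0,0.2,0.06,0,0],[0,0.2,0.07,0,0],[0,0.1,0.03,0,0],[0,0,0,0,0],[0,0,0,0.3,0],[0,0,0,1,0],[0,0,0,3,0],[0,0,0,4,0],[0,0,0,4,0],[0,0,0,0,0],[0,0,0,0,0]],
  ],
)

```text
time_s: 5.7
ee_pos: [0.504, 0.1131, 0.2395]
ee_rot: [179.9, 0.0, 108.3]
ft_force: [-1.3, 1.0, -0.3]
gripper_width: 0.0006
gripper_force: 0.0
```

```bash
python3 - <<'E'
from h import *
C=cloud()
th=np.deg2rad(18.4); ey=np.array([-np.sin(th),np.cos(th)]); ex=np.array([np.cos(th),np.sin(th)]); c0=np.array([.5217,.020])
X=(C[:,:2]-c0)@ex; Y=(C[:,:2]-c0)@ey; Z=C[:,2]-.09
for s in (1,-1):
    k=(Y*s>.074)&(Y*s<.112)&(np.hypot(X,Z)<.04)&(C[:,3]<90)&(np.hypot(X,Z)>.02)
    print(least_squares(lambda q:np.hypot(X[k]-q[0],Z[k]-q[1])-.027,[0,0],loss='soft_l1',f_scale=.002).x)
R=np.hypot(X,Z); A=np.rad2deg(np.arctan2(X,Z))
for i in range(3):
    k=(abs(Y)<.055)&(R>.073)&(R<.088)&(C[:,4]==i)
    for a in range(-184,180,16):
        m=k&(A>=a)&(A<a+16)
        if m.sum()>3: print(i,a,m.sum(),np.histogram(Y[m],np.linspace(-.055,.055,12))[0],round(np.median(A[m]),1))
E
```

```text
[-0.00019036 -0.001483  ]
[ 0.00129442 -0.00147879]
0 -152 8 [0 0 0 0 0 0 0 0 4 3 1] -137.2
0 -136 9 [0 0 0 0 0 0 0 1 2 4 2] -135.4
0 -104 13 [0 4 5 4 0 0 0 0 0 0 0] -90.6
0 -56 7 [0 0 0 0 1 3 2 1 0 0 0] -44.8
0 -8 47 [1 4 3 4 6 3 6 4 5 4 7] 0.7
0 40 17 [0 0 0 0 5 5 6 1 0 0 0] 46.2
0 88 15 [0 0 0 0 0 0 0 1 3 6 5] 90.2
1 -136 6 [0 0 0 0 0 0 0 1 3 2 0] -135.5
1 -88 7 [1 4 2 0 0 0 0 0 0 0 0] -87.0
1 -56 7 [0 0 0 0 3 3 1 0 0 0 0] -41.3
1 -8 101 [ 7 11 11 10 10 10 12 10  7  9  4] 2.6
1 40 24 [ 0  0  0  1 11  9  3  0  0  0  0] 44.8
2 -136 15 [0 0 0 0 0 0 0 0 0 7 8] -134.3
2 -8 12 [3 9 0 0 0 0 0 0 0 0 0] -0.4
2 88 134 [ 0  0  0  0  0  0  0 14 55 53 12] 89.4
```

Full-width tab stands upright (about 0°), the index hasn't moved, and the finger is clear.

```bash
python3 -c "
from h import *
print(ticket.sign_off())"
```

```text
the job is handed in; nothing more can be done
None
```

The full-width tab now stands straight up: the drum was rolled one detent by the left knob at about 10 N, the finger lifted clear, the index measured within about 1 mm of its starting place, and the job handed in (no verdict was returned).

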